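# Set a spring clamp with a gauge and hold its index plunger back

## Task

Set the gap of the spring clamp: take the orange-handled gauge out of its blue stand, put its blade down into the open gap between the clamp's two jaws until the collar sits flat on the jaw tops, and let go of it. Then pull the black knob of the clamp's sprung index plunger straight up, fully back to its stop, so that the pin comes clear of its hole and the sliding jaw closes on the blade. Finish while still holding the knob up at its stop, do not let go of it, and leave the bottles and the beaker behind the work where they stand.

Things in the scene. Friction and masses are not known exactly. Their poses are not given: they have to be found in the camera images.
- clamp: Spring clamp, fixed to the worktop: grey base 100 (x) x 230 (y) x 12 mm, dark fixed jaw, bright sliding jaw, jaw tops 50 mm above the worktop; an aluminium bridge over the sliding jaw carries the index plunger. Origin under its centre, on the worktop, z up, y along its length from the gap (y = -55 mm) to the plunger (y = +55 mm).
- gap_mouth (a point): Middle of the mouth of the clamp's open gap, level with the jaw tops (50 mm up). Axes as the clamp: x along the gap, y across it, z up. The gap is 8 mm wide (y) while the pin is seated, 50 mm long (x), 38 mm deep; its upper 5 mm flare out to 14 mm. Plunger axis: 110 mm from here along +y.
- knob_center (a point): Centre (half-way up) of the black round knob on the plunger: 27 mm diameter, 25 mm high, axis vertical; 109.5 mm above the worktop with the pin seated, rises with the plunger. Beneath it a brass barrel 16 mm in diameter and the bridge, 82 mm wide (clamp x), 34 mm long (y), its top 80 mm above the worktop, 17 mm under the seated knob.
- knob: The plunger with its pin (6 mm diameter) and black knob in one; origin at the pin's lower tip, 67.5 mm below the knob's centre.
- plunger (a joint): Lift of the plunger in m: 0 pin seated in its hole in the sliding jaw, 0.016 fully back against its stop; the pin clears the hole at 0.008. A spring pulls it back down with about 4.5 N at 0, 8.5 N at 0.016.
- jaw (a joint): Travel of the sliding jaw towards the fixed jaw in m: 0 to 0.0005 while locked by the pin (gap 8 mm); when the pin is clear a spring of about 3 N pushes it until it meets the blade, at about 0.004 (gap 4 mm); 0.0075 if nothing is in the gap.
- gauge_grip (a point): Centre of the gauge's orange handle: 12 mm thick (y), 30 mm wide (x), 40 mm high (z up), 64 mm above the worktop at the start, when the loose gauge (about 80 g) stands blade down in its stand. Under the handle a steel collar 34 (x) x 30 (y) x 4 mm, under that a steel blade 4 mm thick (y), 24 mm wide (x), 28 mm long, thinner at the tip.
- gauge_collar (a point): Middle of the underside of the gauge's collar, 24 mm below the handle's centre, 28 mm above the blade tip; same axes as gauge_grip.
- gauge: The whole gauge; origin at the middle of the blade tip, same axes.
- stand: Blue stand of the gauge, fixed: 50 (x) x 60 (y) mm block, 40 mm high, on a 70 x 80 mm foot; a slot 27 (x) x 7 (y) mm, 34 mm deep, in its top holds the blade, the collar rests on top. Origin under its centre, on the worktop, z up.
- reagent_red: Bystander: white reagent bottle with red cap, 37x37x70 mm, loose, origin at the centre of its underside.
- beaker: Bystander: small glass beaker, 54x58x70 mm, loose, origin at the centre of its underside.
- reagent_green: Bystander: brownish reagent bottle with green cap, 37x37x70 mm, loose, origin at the centre of its underside.

How it is judged:
On the way, in this order (a step that is already met when the one before it is completed fails the run):
1. the gauge sits home in the gap, collar on the jaws, let go, pin still seated (z of gauge_collar in the frame of gap_mouth between -0.003 and 0.003 m and y of gauge_collar in the frame of gap_mouth between -0.005 and 0.005 m and x of gauge_collar in the frame of gap_mouth between -0.012 and 0.012 m and angle between gauge_collar's own z axis and vertical below 0.1 rad and contact force between the fingers and gauge below 0.5 N and value of joint plunger below 0.003 m and value of joint jaw below 0.0015 m), for 0.2 s.
2. the plunger is pulled fully back and the jaw has closed on the blade (value of joint plunger above 0.0135 m and value of joint jaw above 0.0028 m), for 0.2 s.
At the end, for the whole second after the job is handed in: Fingers hold the knob (over 3 N), plunger still and at least 13.5 mm of 16 mm up. Gauge let go in the gap: collar within 3 mm of the jaw tops, 5 mm of the gap's middle across, 12 mm along, upright within 0.1 rad. Sliding jaw closed on the blade (travel 2.8 to 5.4 mm) (all of step 2 and z of gauge_collar in the frame of gap_mouth between -0.003 and 0.003 m and y of gauge_collar in the frame of gap_mouth between -0.005 and 0.005 m and x of gauge_collar in the frame of gap_mouth between -0.012 and 0.012 m and angle between gauge_collar's own z axis and vertical below 0.1 rad and contact force between the fingers and gauge below 0.5 N and velocity of joint plunger between -0.01 and 0.01 m/s and value of joint jaw below 0.0054 m and contact force between the fingers and knob above 3 N); the arm keeps its last pose, push and grip.
It fails at once if a bottle or the beaker is moved more than 30 mm (distance of any of reagent_red, beaker, reagent_green from where it was at the start of the episode above 0.03 m).
It also fails if it takes over 51 s, if anything falls off the work surface, if the arm or the gripper's body presses on something with over 40 N, if the wrist force passes 120 N, or if a joint passes its speed limit or range.

## Robot

A 7-joint arm with a two-finger parallel gripper is mounted at the origin on a cart in front of the work surface, level with it; the furniture and walls round the work are solid. World frame = base frame: x ahead of the robot, y to its left, z up, the work surface at z = 0. Lengths are in m, angles in rad, forces in N, time in s.
With the tool pointing down it reaches from about 0.4 to 0.875 m from the base axis. Payload 19.3 kg.
Tool frame: the origin (TCP) lies at the very end of the fingers, on their centre line; the grasp point (between the pads) lies 19 mm behind it; z points along the fingers, y is the line along which they close (so a half turn about z gives the same grasp; the last joint's range is limited). The gripper opens to 85 mm and grips with 20 to 120 N. Pads are 22 mm wide; open, the fingers measure 114 mm over their backs; the gripper's body (76 mm by 85 mm) begins 54 mm behind the grasp point. The pads swing forward as they close: fully open they stand 13 mm farther back than shut.
Start: joints at [1.236, 0.521, -0.036, 1.599, 0.021, 1.021, -0.113], TCP at [0.164, -0.603, 0.231] pointing down, gripper open.
Joint ranges: [-2.91, 2.91], [-0.3, 2.13], [-1.5, 1.42], [0.17, 2.43], [-1.26, 4.41], [0.16, 1.93], [-2.52, 2.52]. Speed limits (rad/s): [1.89, 1.89, 2.39, 2.39, 3.01, 3.01, 3.01].

## Interface

Orientations are given as [roll, pitch, yaw] about the fixed x, y, z axes, in that order (R = Rz(yaw) Ry(pitch) Rx(roll)).
In Python, from workcell import bot gives the robot as it stands.
- The arm moves only by the tool servo_tool, never from a script. Its argument "plan" is a list of rows, each a list of 7 numbers: the finger opening in cm, from 0 to 8.54, then the shift along the tool's x, y, z in cm, then the turn, a rotation vector about the tool's x, y, z in degrees. In form: [[fingers, x, y, z, wx, wy, wz], ...]. A call has 1 to 10 rows; each row is the pose to reach, as a shift and turn from the pose commanded when the call began, along the tool's axes at that moment; what a row does not reach only later rows make up. A row lasts 1/10 s, in which the tool goes at most 50 mm and 8.59 degrees, less where a joint would pass 70% of its speed; a pose out of reach is approached as far as the arm can. A call with a gripper value outside its range is refused whole. The fingers move at their own pace and stop on an object; "force" is the grip in N (left out, the last holds). Time passes only in rows, so rows that repeat a pose let the fingers close. It gives the time, the measured TCP pose, the force, the opening and the grip force at its end, in the units of the state.
- bot.observe(): the state, without advancing time (a new reading comes with each control period).
- bot.grab_frame(name): name is "side" or "top" or "wrist"; returns a dict with "frame" (480x640x3 uint8, blue, green, red), "mtx" (3x3 intrinsics, pixels), "k1" (the pictures are not rectified: a ray, as slopes to the right and down, at radius r is drawn at 1 + k1 r^2 times it, then the intrinsics apply), "R" (3x3) and "t" (3): a world point X has camera coordinates R X + t; the wrist camera has in their place "T_tool_cam" (4x4, takes a point from camera to tool coordinates, whose origin is the TCP and whose axes are the flange's). Camera axes: x right, y down, z forward; pixel columns grow to the right and rows downward; lengths in m; the calibration is good to about 2 mm. A picture is of the moment at which its call begins: read the wrist's pose just before it. There is no depth.
- bot.job_done(): hands the job in; it is judged then, once.
The state is a dict: "clock": time; "qpos": joint angles; "qd": joint speeds; "joint_efforts": joint torques, N m; "position": TCP position; "tool_rot": TCP orientation; "force": force on the tool from outside, world axes, zero at the start; "moment": the same for the moment, N m; "grip_width": finger opening in m; "finger_force": force on a finger pad.
Only numpy, scipy, OpenCV 4.12 (cv2) and the standard library are available. Lean on these libraries where they do the work, as an engineer would, in place of code of your own. Each camera call takes 0.05 s, during which the arm holds its last target. There are 200 camera calls.

## Working session

There is one attempt and no reset: what is moved stays moved. The work goes in short steps, Python scripts to look and compute and a tool call to move; the robot and the scene stay as the last step left them, time stands still between calls to the robot, and variables do not carry over. Pictures are saved under pics/ and viewed, at most 10 in all, crops included, and the job is handed in when it is done.

Besides the shell and the picture viewer there is one more tool, called after "Emit:" as name([rows], argument=value, ...), one row to a line, values as JSON. servo_tool: Moves the arm, as the interface text tells. Its arguments: {"type":"object","properties":{"plan":{"type":"array","items":{"type":"array","items":{"type":"number"}}},"force":{"type":"number"}},"required":["plan"]}

```bash
mkdir -p pics; ls
python3 - <<'E'
from workcell import bot
import cv2,numpy as np
s=bot.observe();print({k:np.round(v,3).tolist() for k,v in s.items()})
for n in("side","top"):
    f=bot.grab_frame(n);cv2.imwrite(f"pics/{n}0.png",f["frame"]);np.savez(f"{n}0.npz",**f)
    print(n,f["k1"],np.round(f["mtx"],1).tolist(),(-np.array(f["R"]).T@f["t"]).round(3))
E
```

```text
pics
{'clock': 0.0, 'qpos': [1.236, 0.522, -0.036, 1.6, 0.021, 1.021, -0.113], 'qd': [0.0, 0.002, -0.002, -0.001, 0.0, -0.001, 0.0], 'joint_efforts': [-0.0, -92.711, 1.98, -36.993, 0.018, 0.008, -0.0], 'position': [0.163, -0.603, 0.231], 'tool_rot': [-3.141, 0.0, 0.265], 'force': [-0.384, 0.854, 0.952], 'moment': [0.003, 0.017, -0.039], 'finger_force': 0.0, 'grip_width': 0.085}
side -0.08064230881046702 [[442.1, 0.0, 330.6], [0.0, 442.1, 240.7], [0.0, 0.0, 1.0]] [0.338 0.631 0.587]
top -0.07929677874530408 [[567.1, 0.0, 313.6], [0.0, 567.1, 240.0], [0.0, 0.0, 1.0]] [ 0.531 -0.002  0.996]
```

View pics/top0.png

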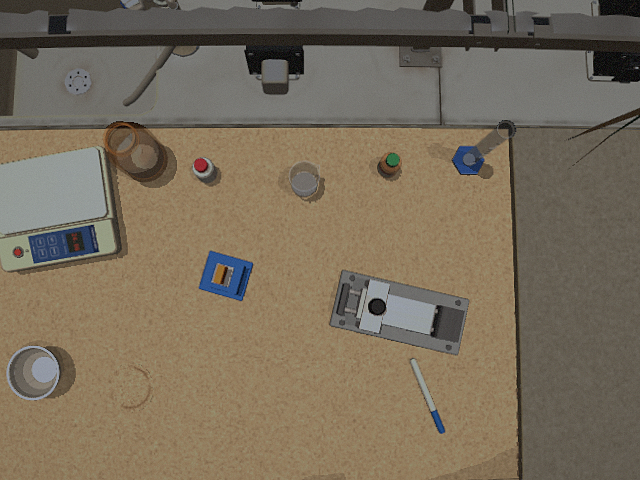

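View pics/side0.png

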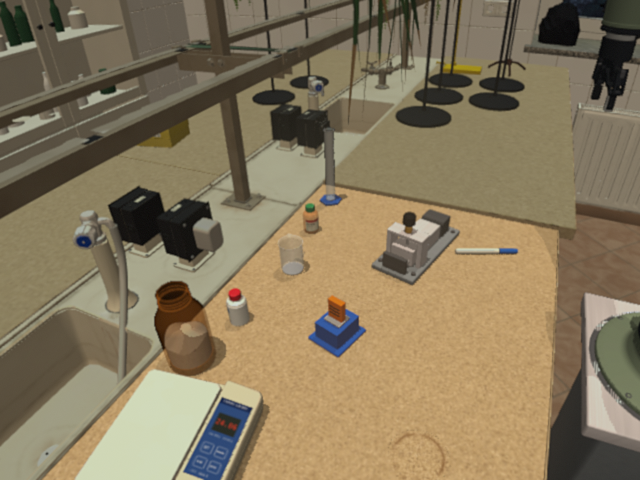

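Top view: the stand is at about (226,276) with the orange handle at (222,273). The clamp is at (400,312), its knob at (376,307), and the gap at about (436,320) towards the dark fixed jaw. The side view agrees: handle at (337,309), knob at (409,218).

```bash
cat > h.py <<'E'
import numpy as np,cv2
from scipy.spatial.transform import Rotation as Ro
def pose(s): return Ro.from_euler('xyz',s["tool_rot"]).as_matrix(),np.array(s["position"])
def cam(f,s=None):
    "camera rotation cam->world and centre"
    if "R" in f: R=np.array(f["R"]).T; return R,-R@np.array(f["t"])
    A,p=pose(s);T=np.array(f["T_tool_cam"]);return A@T[:3,:3],p+A@T[:3,3]
def ray(f,uv,s=None):
    m=np.array(f["mtx"]);d=np.array([float(f["k1"]),0,0,0,0])
    q=(np.array(uv,float).reshape(-1,2)-m[:2,2])/[m[0,0],m[1,1]]
    x=q.copy()
    for _ in range(30): x=q/(1+float(f["k1"])*(x**2).sum(1,keepdims=True))
    R,c=cam(f,s);return c,np.c_[x,np.ones(len(x))]@R.T
def onplane(f,uv,z,s=None):
    c,d=ray(f,uv,s);return c+d*((z-c[2])/d[:,2:])
def project(f,X,s=None):
    R,c=cam(f,s);x=(np.atleast_2d(X)-c)@R;x=x[:,:2]/x[:,2:]
    x=x*(1+float(f["k1"])*(x**2).sum(1,keepdims=True));m=np.array(f["mtx"]);return x*[m[0,0],m[1,1]]+m[:2,2]
def meet(a,b):
    (c1,d1),(c2,d2)=a,b;d1,d2=d1[0],d2[0]
    k=np.linalg.lstsq(np.c_[d1,-d2],c2-c1,rcond=None)[0];p,q=c1+k[0]*d1,c2+k[1]*d2;return (p+q)/2,np.linalg.norm(p-q)
def blobs(mask,amin=30):
    cs,_=cv2.findContours(mask.astype(np.uint8),cv2.RETR_EXTERNAL,cv2.CHAIN_APPROX_NONE)
    return sorted([c for c in cs if cv2.contourArea(c)>amin],key=cv2.contourArea)[::-1]
E
python3 - <<'E'
from h import *
F={n:dict(np.load(n+"0.npz")) for n in("side","top")}
hsv={n:cv2.cvtColor(F[n]["frame"],cv2.COLOR_BGR2HSV) for n in F}
def m(n,lo,hi,box):
    k=cv2.inRange(hsv[n],lo,hi);z=np.zeros_like(k);x0,y0,x1,y1=box;z[y0:y1,x0:x1]=k[y0:y1,x0:x1];return z
t=F["top"]
b=blobs(m("top",(100,120,40),(125,255,255),(180,240,270,310)))[0]
r=cv2.minAreaRect(b);P=onplane(t,cv2.boxPoints(r),0.008);print("foot?",r,P.mean(0).round(4),np.diff(P,axis=0).round(4)[:,:2].tolist())
ob={n:blobs(m(n,(5,150,120),(18,255,255),bx),10)[0] for n,bx in(("top",(195,245,260,305)),("side",(310,280,370,330)))}
for n in ob: print(n,cv2.minAreaRect(ob[n]))
print("handle",meet(*[ray(F[n],cv2.minAreaRect(ob[n])[0]) for n in("top","side")]))
print("handle top @.084",onplane(t,cv2.minAreaRect(ob["top"])[0],.084))
kb=blobs(m("top",(0,0,0),(179,255,60),(355,285,400,330)))[0];print("knob",cv2.minEnclosingCircle(kb),onplane(t,cv2.minEnclosingCircle(kb)[0],.122))
ks=blobs(m("side",(0,0,0),(179,255,60),(395,205,425,230)),10)
if ks: print("knob side",cv2.boundingRect(ks[0]),meet(ray(t,cv2.minEnclosingCircle(kb)[0]),ray(F["side"],cv2.minAreaRect(ks[0])[0])))
g=t["frame"][300:345,385:475]
a=t["frame"][262:362,322:478];b2=t["frame"][246:306,192:262]
cv2.imwrite("pics/crop.png",np.vstack([cv2.resize(a,(624,400),interpolation=3)]))
c=onplane(t,[(342,270),(468,298),(458,355),(330,325)],.012);print(c.round(3),c.mean(0),np.linalg.norm(np.diff(c,axis=0),axis=1))
E
```

```text
foot? ((225.4108123779297, 275.503173828125), (45.090179443359375, 39.44684982299805), 16.389541625976562) [0.5641 0.1308 0.008 ] [[0.0658, -0.0187], [-0.0225, -0.0757], [-0.0656, 0.019]]
top ((218.77064514160156, 273.93121337890625), (6.417436122894287, 17.240873336791992), 16.699243545532227)
side ((334.8882141113281, 307.7529296875), (17.679834365844727, 23.645421981811523), 12.528807640075684)
handle (array([0.56462786, 0.13392443, 0.06542389]), np.float64(0.00012884036178899237))
handle top @.084 [[0.56402446 0.13123784 0.084     ]]
knob ((376.5, 306.5), 8.860122680664062) [[ 0.51152845 -0.11674938  0.122     ]]
knob side (404, 213, 11, 14) (array([ 0.51065934, -0.11894299,  0.10638477]), np.float64(0.0010638448104603713))
[[ 0.573 -0.072  0.012]
 [ 0.522 -0.292  0.012]
 [ 0.424 -0.272  0.012]
 [ 0.478 -0.05   0.012]] [ 0.49915593 -0.17173078  0.012     ] [0.2260713  0.10043155 0.22839527]
```

View pics/crop.png

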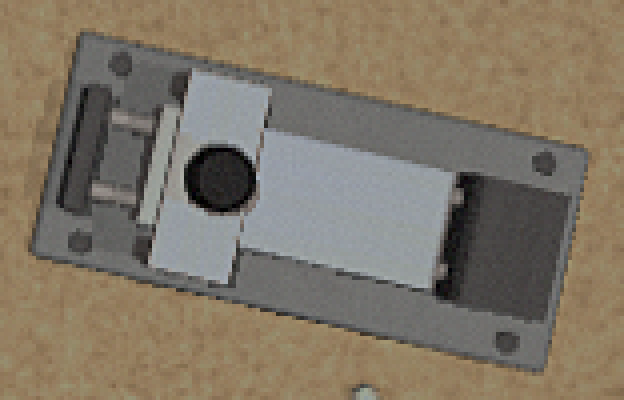

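Crop: the clamp shows its gap at crop (450,235), between bright jaw and dark fixed jaw, and the knob at (220,178). The sizes check (226 x 100 mm base, knob 0.106 high, handle 0.065 high). I go over the gap first for a closer look.

```bash
cat >> h.py <<'E'
def go(s,p,yaw):
    "shift (cm) and turn (deg) in tool axes to TCP p, pointing down with yaw"
    A,c=pose(s);B=Ro.from_euler('xyz',[np.pi,0,yaw]).as_matrix()
    print("cm",(A.T@(np.array(p)-c)*100).round(2),"deg",np.degrees(Ro.from_matrix(A.T@B).as_rotvec()).round(2))
E
python3 - <<'E'
from h import *
from workcell import bot
s=bot.observe();go(s,[.487,-.226,.25],-.228)
E
```

```text
cm [ 41.09 -27.92  -1.9 ] deg [-5.000e-02  2.000e-02  2.823e+01]
```

Emit:
servo_tool([
  [8.5,6,-4,-1.9,0,0,6],
  [8.5,12,-8,-1.9,0,0,12],
  [8.5,18,-12,-1.9,0,0,18],
  [8.5,24,-16,-1.9,0,0,24],
  [8.5,30,-20,-1.9,0,0,28],
  [8.5,36,-24,-1.9,0,0,28.2],
  [8.5,41.1,-27.9,-1.9,0,0,28.2],
  [8.5,41.1,-27.9,-1.9,0,0,28.2],
  [8.5,41.1,-27.9,-1.9,0,0,28.2],
  [8.5,41.1,-27.9,-1.9,0,0,28.2],
])

```text
clock: 1.1
position: [0.4882, -0.2245, 0.2503]
tool_rot: [-3.142, 0.0, -0.227]
force: [0.8, -0.6, 0.2]
grip_width: 0.085
finger_force: 0.0
```

Run:
```python
from h import *
from workcell import bot
import pickle
s=bot.observe();f=bot.grab_frame("wrist");pickle.dump((s,f),open("w1.pkl","wb"));cv2.imwrite("pics/w1.png",f["frame"])
print(np.round(f["T_tool_cam"],3).tolist(),np.round(f["mtx"],0).tolist())
y=np.array([.226,.974]);x=np.array([.974,-.226])
c=np.array([.4866,-.2256]);print(project(f,[[*(c+a*x+b*y),.05] for a in(-.025,.025) for b in(-.004,.004)],s).round(0).tolist())
```

```text
[[-0.001, -0.95, -0.312, 0.08], [1.0, -0.001, -0.001, 0.0], [0.001, -0.312, 0.95, -0.143], [0.0, 0.0, 0.0, 1.0]] [[431.0, 0.0, 320.0], [0.0, 431.0, 245.0], [0.0, 0.0, 1.0]]
[[327.0, 237.0], [317.0, 237.0], [327.0, 178.0], [317.0, 178.0]]
```

View pics/w1.png

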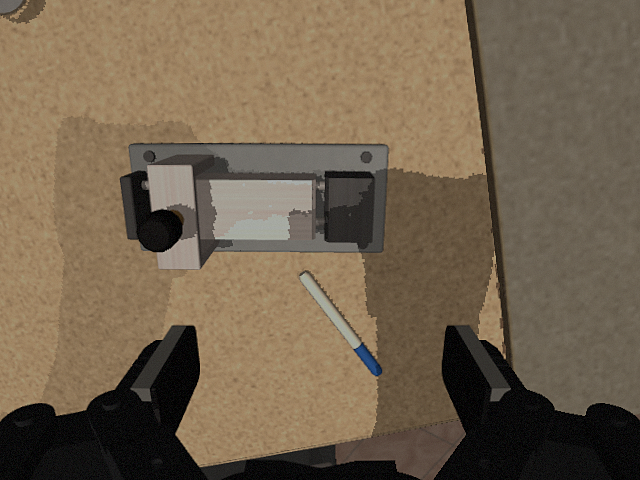

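Wrist view: the bright jaw ends at about x=315 and the dark jaw starts at about 325, rows 178-240, close to the prediction. The knob is at (160,230). Now the exact edges.

Run:
```python
from h import *
import pickle
s,f=pickle.load(open("w1.pkl","rb"));g=cv2.cvtColor(f["frame"],cv2.COLOR_BGR2GRAY)
for r in(185,200,212,225,235): print(r,g[r,300:345].tolist())
print("col 350",[ (i,int(v)) for i,v in enumerate(g[160:260,350],160)][::2]); print("col 270",g[165:250:1,270].tolist())
kb=blobs(cv2.inRange(g[200:260,130:190],0,45));print(cv2.minEnclosingCircle(kb[0]),cv2.boundingRect(kb[0]))
```

```text
185 [155, 156, 154, 155, 153, 157, 158, 154, 157, 155, 162, 150, 82, 107, 111, 110, 96, 100, 88, 90, 146, 139, 142, 145, 133, 16, 43, 45, 43, 73, 67, 68, 65, 69, 70, 64, 71, 66, 72, 69, 67, 69, 67, 68, 66]
200 [157, 157, 156, 154, 157, 158, 156, 156, 155, 159, 160, 154, 94, 106, 110, 90, 55, 57, 59, 60, 63, 52, 71, 108, 74, 38, 36, 40, 50, 67, 65, 63, 66, 66, 65, 68, 69, 72, 69, 68, 69, 69, 68, 67, 68]
212 [82, 96, 95, 80, 81, 102, 163, 163, 147, 79, 85, 84, 80, 85, 85, 74, 51, 53, 61, 58, 58, 59, 62, 60, 30, 22, 17, 23, 29, 43, 38, 43, 45, 47, 32, 40, 43, 42, 42, 42, 43, 43, 39, 40, 38]
225 [112, 111, 109, 112, 109, 110, 114, 109, 110, 112, 114, 111, 76, 81, 86, 78, 68, 71, 69, 58, 54, 55, 59, 55, 34, 25, 22, 21, 34, 47, 37, 42, 40, 38, 42, 40, 46, 43, 41, 40, 41, 45, 38, 44, 37]
235 [105, 112, 109, 112, 109, 109, 107, 109, 109, 112, 108, 105, 76, 83, 88, 100, 116, 114, 112, 113, 116, 112, 116, 112, 60, 21, 26, 24, 34, 41, 40, 38, 37, 43, 42, 40, 48, 40, 43, 42, 39, 42, 43, 39, 38]
col 350 [(160, 117), (162, 118), (164, 115), (166, 115), (168, 115), (170, 114), (172, 13), (174, 23),
[... 270 characters left out ...]
 42), (226, 42), (228, 40), (230, 42), (232, 40), (234, 42), (236, 43), (238, 40), (240, 39), (242, 66), (244, 115), (246, 113), (248, 108), (250, 117), (252, 87), (254, 136), (256, 125), (258, 129)]
col 270 [111, 110, 115, 112, 113, 112, 119, 76, 59, 67, 66, 68, 67, 61, 45, 157, 174, 171, 162, 156, 158, 159, 159, 158, 155, 156, 154, 159, 162, 158, 159, 157, 157, 160, 157, 160, 156, 156, 154, 156, 167, 171, 160, 159, 160, 155, 154, 152, 151, 156, 156, 155, 164, 166, 168, 167, 168, 167, 164, 167, 167, 169, 164, 165, 168, 165, 168, 166, 169, 164, 166, 164, 166, 171, 159, 111, 108, 113, 110, 114, 111, 110, 111, 110, 115]
((23.10714340209961, 22.495798110961914), 30.1722412109375) (2, 0, 51, 52)
```

Run:
```python
from h import *
import pickle
s,f=pickle.load(open("w1.pkl","rb"))
cv2.imwrite("pics/w1c.png",cv2.resize(f["frame"][135:280,110:400],(800,400),interpolation=cv2.INTER_CUBIC))
```

```text
(no output)
```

View pics/w1c.png

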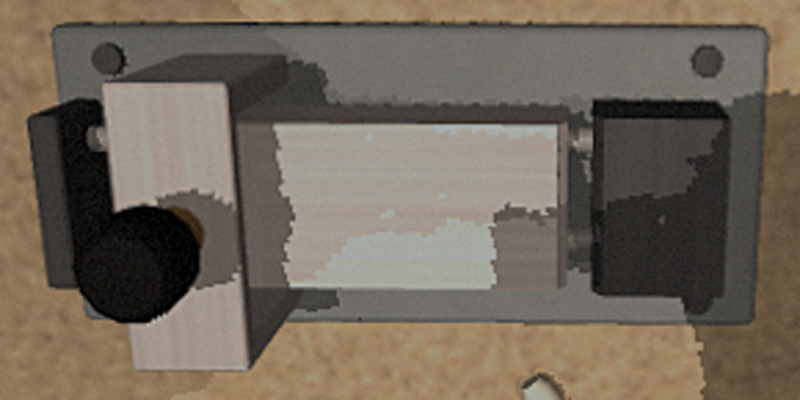

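Crop: the bright jaw's top edge is at column 311.7 and the dark jaw's at 328.5 (17 px = 14 mm, the flare mouth). The jaws span rows 177-241, so the gap's centre is at (320.1,209.2).

Run:
```python
from h import *
from workcell import bot
import pickle
s,f=pickle.load(open("w1.pkl","rb"))
print("gap",onplane(f,(320.1,209.2),.05,s))
e=onplane(f,[(311.7,185),(312,235),(328.5,180),(328.5,238)],.05,s);print(e.round(4))
c=onplane(f,[(129.5,144),(388.5,145),(384,252)],.012,s);print("base edge",c.round(4),np.linalg.norm(np.diff(c,axis=0),axis=1),"yaw",np.arctan2(-(c[0]-c[1])[0],(c[0]-c[1])[1]))
s=bot.observe();go(s,[.545,.131,.22],-.288)
```

```text
gap [[ 0.48612129 -0.22379745  0.05      ]]
[[ 0.5071 -0.2217  0.05  ]
 [ 0.4662 -0.2122  0.05  ]
 [ 0.5079 -0.2358  0.05  ]
 [ 0.4606 -0.225   0.05  ]]
base edge [[ 0.5727 -0.0721  0.012 ]
 [ 0.5196 -0.2926  0.012 ]
 [ 0.4237 -0.2707  0.012 ]] [0.22676665 0.09839027] yaw -0.23633571142804707
cm [ -2.53 -35.11   3.14] deg [-0.21 -0.07  3.92]
```

Emit:
servo_tool([
  [8.5,-0.5,-5,0,0,0,1],
  [8.5,-1,-10,0,0,0,2],
  [8.5,-1.5,-15,0,0,0,3],
  [8.5,-2,-20,0.5,0,0,3.9],
  [8.5,-2.2,-25,1.5,0,0,3.9],
  [8.5,-2.5,-30,2.5,0,0,3.9],
  [8.5,-2.5,-35.1,3.1,0,0,3.9],
  [8.5,-2.5,-35.1,3.1,0,0,3.9],
  [8.5,-2.5,-35.1,3.1,0,0,3.9],
])

```text
clock: 2.05
position: [0.5417, 0.1226, 0.2186]
tool_rot: [3.141, 0.001, -0.293]
force: [-1.2, -0.7, 1.1]
grip_width: 0.0852
finger_force: 0.0
```

Run:
```python
from h import *
from workcell import bot
import pickle
s=bot.observe();f=bot.grab_frame("wrist");pickle.dump((s,f),open("w2.pkl","wb"));cv2.imwrite("pics/w2.png",f["frame"])
print(s["position"],s["tool_rot"])
h=cv2.cvtColor(f["frame"],cv2.COLOR_BGR2HSV)
o=blobs(cv2.inRange(h,(5,140,60),(18,255,255)))
for c in o[:2]: print(cv2.contourArea(c),cv2.boundingRect(c),cv2.minAreaRect(c))
```

```text
[0.5416632  0.12261366 0.21862651] [ 3.14125256e+00  1.14086441e-03 -2.92755760e-01]
830.0 (286, 173, 19, 52) ((295.0, 198.5), (51.0, 18.0), 90.0)
75.5 (16, 0, 58, 32) ((48.00275421142578, 20.880416870117188), (16.348791122436523, 63.49942398071289), 63.019771575927734)
```

View pics/w2.png

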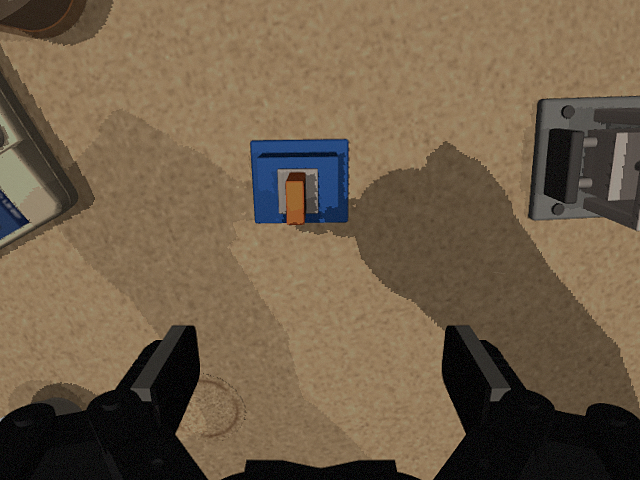

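The orange handle's top face is at about (295,202), rows 181-224 (43 px = 30 mm), and stands square to the view, so the tool yaw is right.

Run:
```python
from h import *
from workcell import bot
import pickle
s,f=pickle.load(open("w2.pkl","rb"));P=onplane(f,[(295.2,202),(286,202),(304.5,202),(295.2,181),(295.2,224)],.084,s);print(P.round(4))
s=bot.observe();print(s["position"],s["tool_rot"],s["qd"].round(3));g=P[0];
go(s,[g[0],g[1],.05],-.29); go(s,[.564,.1312,.05],-.29)
```

```text
[[0.5639 0.133  0.084 ]
 [0.5657 0.1388 0.084 ]
 [0.5622 0.1272 0.084 ]
 [0.5771 0.1288 0.084 ]
 [0.5497 0.1376 0.084 ]]
[0.54177106 0.12091925 0.21892984] [ 3.14082346e+00  6.18418425e-04 -2.95008757e-01] [ 0.029 -0.013  0.014  0.007  0.    -0.     0.008]
cm [ 1.78 -1.82 16.89] deg [ 0.04  0.04 -0.29]
cm [ 1.84 -1.64 16.89] deg [ 0.04  0.04 -0.29]
```

Emit:
servo_tool([
  [8.5,1.5,-1.7,3,0,0,0],
  [8.5,1.8,-1.7,6,0,0,0],
  [8.5,1.8,-1.7,8.5,0,0,0],
  [8.5,1.8,-1.7,8.5,0,0,0],
  [8.5,1.8,-1.7,8.5,0,0,0],
  [8.5,1.8,-1.7,8.5,0,0,0],
])

```text
clock: 2.7
position: [0.5649, 0.1317, 0.1359]
tool_rot: [-3.141, -0.002, -0.296]
force: [0.5, 0.3, -0.0]
grip_width: 0.085
finger_force: 0.0
```

Run:
```python
from h import *
from workcell import bot
s=bot.observe();print(s["position"],s["tool_rot"],s["qd"].round(3)); go(s,[.564,.132,.05],-.29)
```

```text
[0.5649415  0.13171483 0.135949  ] [-3.14066265e+00 -1.80767215e-03 -2.96482465e-01] [-0.006 -0.002 -0.001 -0.     0.001 -0.006 -0.002]
cm [-0.11  0.01  8.59] deg [-0.05 -0.1  -0.37]
```

Emit:
servo_tool([
  [8.5,-0.1,0,3,0,0,0],
  [8.5,-0.1,0,6,0,0,0],
  [8.5,-0.1,0,8.4,0,0,0],
  [8.5,-0.1,0,8.4,0,0,0],
  [8.5,-0.1,0,8.4,0,0,0],
  [0.5,-0.1,0,8.4,0,0,0],
  [0.5,-0.1,0,8.4,0,0,0],
  [0.5,-0.1,0,8.4,0,0,0],
  [0.5,-0.1,0,8.4,0,0,0],
  [0.5,-0.1,0,8.4,0,0,0],
], force=30)

```text
clock: 3.7
position: [0.5633, 0.1326, 0.0505]
tool_rot: [-3.141, -0.0, -0.295]
force: [0.3, -0.2, 2.4]
grip_width: 0.012
finger_force: 3.3
```

Emit:
servo_tool([
  [0.5,0,0,0,0,0,0],
  [0.5,0,0,0,0,0,0],
  [0.5,0,0,0,0,0,0],
  [0.5,0,0,0,0,0,0],
])

```text
clock: 4.1
position: [0.5634, 0.1325, 0.0506]
tool_rot: [-3.141, -0.0, -0.296]
force: [-1.9, -1.1, 7.1]
grip_width: 0.0113
finger_force: 32.3
```

Emit:
servo_tool([
  [0.5,0,0,-1,0,0,0],
  [0.5,0,0,-2.5,0,0,0],
  [0.5,0,0,-4.5,0,0,0],
  [0.5,0,0,-8,0,0,0],
  [0.5,0,0,-12,0,0,0],
  [0.5,0,0,-16,0,0,0],
  [0.5,0,0,-17,0,0,0],
  [0.5,0,0,-17,0,0,0],
  [0.5,0,0,-17,0,0,0],
])

```text
clock: 5.0
position: [0.5627, 0.1323, 0.2198]
tool_rot: [3.141, 0.001, -0.295]
force: [-0.8, -0.6, -1.7]
grip_width: 0.0118
finger_force: 31.3
```

Run:
```python
from h import *
from workcell import bot
import pickle
s=bot.observe();print(s["position"],s["tool_rot"],s["force"],s["grip_width"]); go(s,[.4861,-.2238,.2],-.233)
f=bot.grab_frame("wrist");pickle.dump((s,f),open("w3.pkl","wb"));cv2.imwrite("pics/w3.png",f["frame"])
```

```text
[0.56274524 0.13231194 0.21983814] [ 3.14111385e+00  5.64806061e-04 -2.95473657e-01] [-0.82723371 -0.55111575 -1.70957617] 0.011834045152626878
cm [ 3.04 36.3   2.  ] deg [ 0.03  0.03 -3.58]
```

View pics/w3.png

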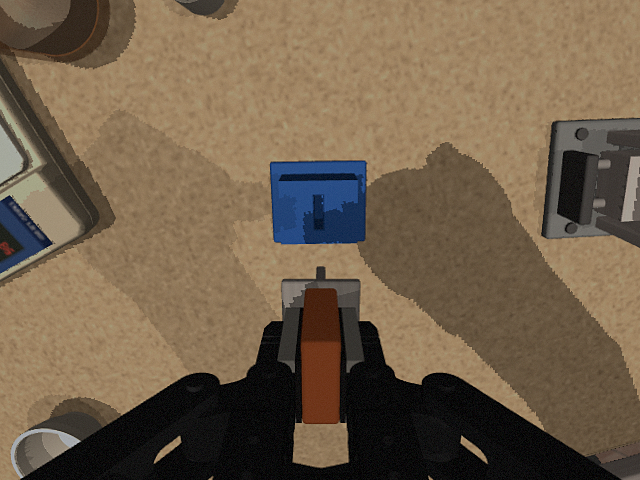

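The gauge is held square and centred, with blade and collar at column 320 and the empty slot at (318,211). Now over to the gap at a height that clears the knob.

Emit:
servo_tool([
  [0.5,0.3,4,0,0,0,0],
  [0.5,0.6,8.5,0,0,0,-0.6],
  [0.5,1.0,13,0,0,0,-1.2],
  [0.5,1.5,18,0,0,0,-1.8],
  [0.5,2,23,0,0,0,-2.4],
  [0.5,2.5,28,0,0,0,-3],
  [0.5,3,33,0,0,0,-3.6],
  [0.5,3,36.3,2,0,0,-3.6],
  [0.5,3,36.3,4,0,0,-3.6],
  [0.5,3,36.3,6,0,0,-3.6],
])

```text
clock: 6.05
position: [0.485, -0.2244, 0.1583]
tool_rot: [-3.141, 0.002, -0.235]
force: [1.5, 1.1, -1.8]
grip_width: 0.0112
finger_force: 31.3
```

Emit:
servo_tool([
  [0.5,0,0,2.2,0,0,0],
  [0.5,0,0,4.2,0,0,0],
  [0.5,0,0,4.2,0,0,0],
  [0.5,0,0,4.2,0,0,0],
])

```text
clock: 6.45
position: [0.4858, -0.2233, 0.1179]
tool_rot: [-3.141, 0.002, -0.233]
force: [0.5, -0.0, -0.3]
grip_width: 0.0118
finger_force: 31.2
```

Run:
```python
from h import *
from workcell import bot
import pickle
s=bot.observe();print(s["position"],s["tool_rot"],s["force"],s["grip_width"]); go(s,[.4861,-.2238,.0606],-.233)
f=bot.grab_frame("wrist");pickle.dump((s,f),open("w4.pkl","wb"));cv2.imwrite("pics/w4.png",cv2.resize(f["frame"][160:440,180:460],(600,600),interpolation=cv2.INTER_CUBIC))
```

```text
[ 0.48578171 -0.22326809  0.11785542] [-3.14133569e+00  1.79595342e-03 -2.32503278e-01] [ 0.45154233 -0.01442473 -0.25863777] 0.011815585817578876
cm [0.05 0.05 5.73] deg [-0.01  0.1   0.03]
```

View pics/w4.png

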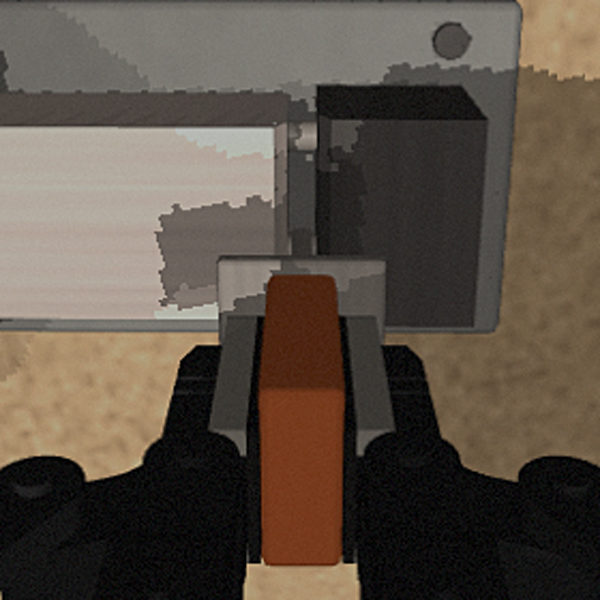

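The gap spans crop columns 287-317 (middle 302) and the blade is at 302, so they line up. Lower in.

Emit:
servo_tool([
  [0.5,0,0,1.5,0,0,0],
  [0.5,0,0,2.5,0,0,0],
  [0.5,0,0,3.2,0,0,0],
  [0.5,0,0,3.8,0,0,0],
  [0.5,0,0,4.4,0,0,0],
  [0.5,0,0,5,0,0,0],
  [0.5,0,0,5.3,0,0,0],
  [0.5,0,0,5.5,0,0,0],
  [0.5,0,0,5.5,0,0,0],
  [0.5,0,0,5.5,0,0,0],
])

```text
clock: 7.5
position: [0.4863, -0.2235, 0.0634]
tool_rot: [-3.142, -0.0, -0.233]
force: [0.3, -0.2, -1.9]
grip_width: 0.0117
finger_force: 31.3
```

No contact force; the blade is in. The last 3 mm.

Emit:
servo_tool([
  [0.5,0,0,0.1,0,0,0],
  [0.5,0,0,0.2,0,0,0],
  [0.5,0,0,0.3,0,0,0],
  [0.5,0,0,0.3,0,0,0],
  [0.5,0,0,0.3,0,0,0],
])

```text
clock: 8.0
position: [0.4863, -0.2235, 0.0606]
tool_rot: [3.142, -0.0, -0.233]
force: [-1.1, 0.8, 6.2]
grip_width: 0.0116
finger_force: 32.3
```

Contact (6 N up) at the expected height. Release and rise.

Emit:
servo_tool([
  [3,0,0,0,0,0,0],
  [3,0,0,0,0,0,0],
  [5,0,0,0,0,0,0],
  [8.5,0,0,0,0,0,0],
  [8.5,0,0,-1,0,0,0],
  [8.5,0,0,-4,0,0,0],
  [8.5,0,0,-8,0,0,0],
  [8.5,0,0,-12,0,0,0],
  [8.5,0,0,-12,0,0,0],
  [8.5,0,0,-12,0,0,0],
])

```text
clock: 9.0
position: [0.4866, -0.2237, 0.1817]
tool_rot: [3.141, -0.002, -0.233]
force: [0.2, 0.2, -0.9]
grip_width: 0.085
finger_force: 0.0
```

Run:
```python
from h import *
from workcell import bot
import pickle
s=bot.observe();print(s["position"],s["tool_rot"],s["force"],s["grip_width"]); go(s,[.5114,-.1167,.20],-.233)
f=bot.grab_frame("wrist");pickle.dump((s,f),open("w5.pkl","wb"));cv2.imwrite("pics/w5.png",f["frame"])
```

```text
[ 0.48656159 -0.22365457  0.1817233 ] [ 3.14128744e+00 -2.29107270e-03 -2.32764167e-01] [ 0.15328054  0.17227727 -0.91029261] 0.08498385652569203
cm [ -0.05 -10.98  -1.83] deg [ 0.02 -0.13  0.01]
```

View pics/w5.png

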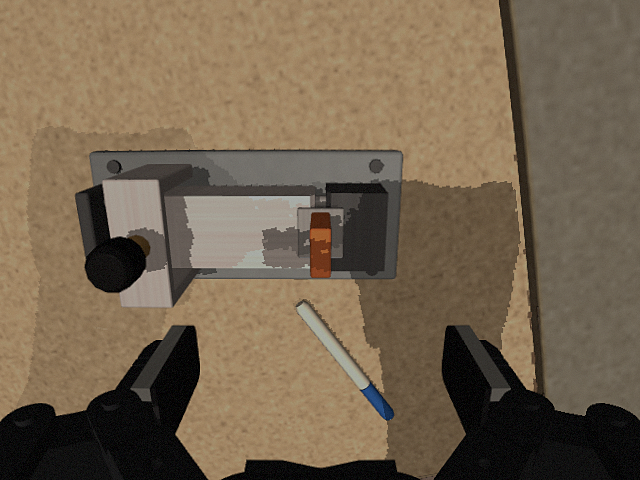

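The gauge sits upright in the gap, collar flat on the jaws, handle at (320,245), and the knob is at (115,265). Now over the knob.

Emit:
servo_tool([
  [8.5,0,-3.5,-1.8,0,0,0],
  [8.5,0,-7,-1.8,0,0,0],
  [8.5,0,-11,-1.8,0,0,0],
  [8.5,0,-11,-1.8,0,0,0],
  [8.5,0,-11,1,0,0,0],
  [8.5,0,-11,3,0,0,0],
  [8.5,0,-11,3,0,0,0],
  [8.5,0,-11,3,0,0,0],
])

```text
clock: 9.85
position: [0.5112, -0.1166, 0.1501]
tool_rot: [3.141, 0.002, -0.233]
force: [0.0, -0.3, 0.4]
grip_width: 0.0849
finger_force: 0.0
```

Run:
```python
from h import *
from workcell import bot
s=bot.observe();print(s["position"],s["tool_rot"],s["force"]); go(s,[.5114,-.1167,.092],-.233)
```

```text
[ 0.51122072 -0.11658013  0.15010316] [ 3.14149820e+00  1.55787386e-03 -2.32793353e-01] [ 0.00276297 -0.28429189  0.43977828]
cm [0.03 0.01 5.81] deg [0.01 0.09 0.01]
```

Emit:
servo_tool([
  [8.5,0,0,2,0,0,0],
  [8.5,0,0,4,0,0,0],
  [8.5,0,0,5.7,0,0,0],
  [8.5,0,0,5.7,0,0,0],
  [8.5,0,0,5.7,0,0,0],
  [2,0,0,5.7,0,0,0],
  [2,0,0,5.7,0,0,0],
  [2,0,0,5.7,0,0,0],
  [2,0,0,5.7,0,0,0],
  [2,0,0,5.7,0,0,0],
], force=70)

```text
clock: 10.85
position: [0.5118, -0.1163, 0.0939]
tool_rot: [-3.141, -0.001, -0.233]
force: [-1.9, 1.9, 11.4]
grip_width: 0.0248
finger_force: 68.0
```

Emit:
servo_tool([
  [2,0,0,0,0,0,0],
  [2,0,0,0,0,0,0],
  [2,0,0,0,0,0,0],
])

```text
clock: 11.15
position: [0.5118, -0.1163, 0.0939]
tool_rot: [-3.141, -0.001, -0.233]
force: [-2.3, 1.4, 10.2]
grip_width: 0.0244
finger_force: 68.0
```

Emit:
servo_tool([
  [2,0,0,-0.3,0,0,0],
  [2,0,0,-0.6,0,0,0],
  [2,0,0,-0.9,0,0,0],
  [2,0,0,-1.2,0,0,0],
  [2,0,0,-1.5,0,0,0],
  [2,0,0,-1.5,0,0,0],
  [2,0,0,-1.5,0,0,0],
])

```text
clock: 11.85
position: [0.5116, -0.1163, 0.1083]
tool_rot: [-3.141, -0.0, -0.233]
force: [3.2, 2.2, -8.1]
grip_width: 0.0246
finger_force: 69.1
```

Spring force of about 8 N, as expected. On to the stop.

Emit:
servo_tool([
  [2,0,0,-0.1,0,0,0],
  [2,0,0,-0.2,0,0,0],
  [2,0,0,-0.2,0,0,0],
  [2,0,0,-0.2,0,0,0],
])

```text
clock: 12.25
position: [0.5116, -0.1163, 0.1101]
tool_rot: [-3.141, 0.0, -0.233]
force: [4.4, 1.8, -13.0]
grip_width: 0.0245
finger_force: 71.4
```

Run:
```python
from h import *
from workcell import bot
import pickle
s=bot.observe();print(s["position"],s["force"],s["grip_width"],s["finger_force"])
f=bot.grab_frame("side");t=bot.grab_frame("top");a=f["frame"][180:300,350:480];b=t["frame"][250:370,320:480]
cv2.imwrite("pics/end.png",np.hstack([cv2.resize(a,(400,400)),cv2.resize(b,(400,400))]))
```

```text
[ 0.51158789 -0.11631844  0.11014507] [  4.41886619   1.82289013 -12.96095747] 0.0245097527525123 71.37348626274616
```

View pics/end.png

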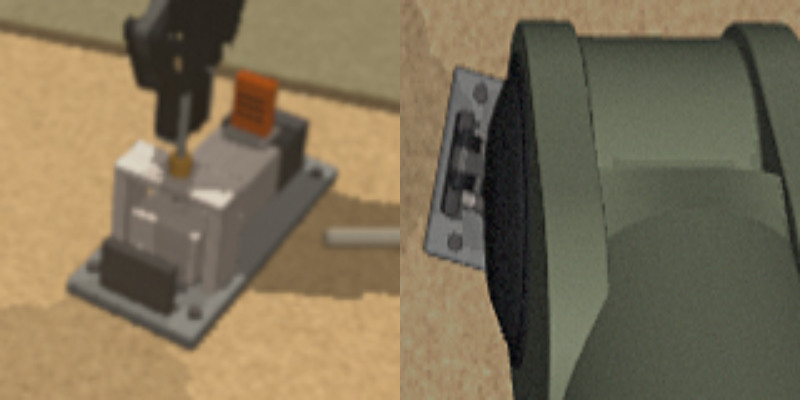

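The side view shows the plunger stem extended, the knob in the fingers and the gauge upright in the closed gap. The force rose from 8 to 13 N over the last 2 mm, so the plunger is at its stop. Handing in.

Emit:
servo_tool([
  [2,0,0,-0.05,0,0,0],
  [2,0,0,-0.05,0,0,0],
  [2,0,0,-0.05,0,0,0],
  [2,0,0,-0.05,0,0,0],
])

```text
clock: 12.75
position: [0.5115, -0.1163, 0.1102]
tool_rot: [-3.141, 0.0, -0.233]
force: [7.6, 2.3, -22.3]
grip_width: 0.0246
finger_force: 70.8
```

```bash
python3 -c "
from workcell import bot
s=bot.observe();print(s['position'],s['force'],s['finger_force']);print(bot.job_done())"
```

```text
[ 0.51148205 -0.11632257  0.11022327] [  7.63874265   2.30875868 -22.3288268 ] 70.79028014559299
the job is handed in; nothing more can be done
None
```

I handed the job in at about 13 s of the 51 s limit: the gauge is seated and released in the gap, and the gripper is holding the knob up at its stop. The jaw looks closed on the blade in the side view, though I did not measure its travel, and no verdict came back.

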